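# Hold the honesty box unlocked

### The job

I want to empty the honesty box. Take the round-headed key out of the wooden key block, work it all the way down into the lock in the box's lid (the pins stick, so jiggle it past them gently and never force it), then turn it a quarter turn clockwise, as seen from above. The lock springs back, so finish while still gripping the key and holding it turned and fully home, so that I can lift the lid; leave the other keys and the kitchen things where they are.

Things in the scene. Friction and masses are not known exactly. Their poses are not given: they have to be found in the camera images.
- box_key_bow (a point): Centre of the head (bow) of the box's key, the one with the ROUND head: an upright disc 32 across, 10 thick; grip it across the 10 mm, along key y. Key z points up, x along the blade's width. 24 above the shoulder; the head's top is 16 higher. All keys are black plastic and steel, this one 35 g. It stands loosely in its slot (1 mm, 0.2 rad of play); 35 straight up frees it.
- key_shoulder (a point): Same key and axes, on its axis where the blade begins: underside of a 20 x 10 shoulder, which rests on the lock's face when the key is fully home. The blade below is 30 long, 10 wide (x), 3.5 thick (y), square-ended. The key is the same both ways round.
- box_key: The round-headed key as a whole; origin and axes as key_shoulder. It is bent, and the job spoiled, if it ever presses on the lock's pins with more than 35 N.
- key_block: Hardwood block fixed to the worktop, 190 (x) x 50 (y) x 45 tall, origin under its centre. Three slots in a row along x, at -60, 0 and +60, hold a key each, blade down, blade widths along x; any key may be in any slot. Shoulders rest on its top, so the round head's centre is 69 above the worktop.
- honesty_box: Grey sheet-steel money box screwed to the worktop, 168 (x) x 228 (y) x 112 tall, origin under its centre, front at -x. In its flat lid are a coin slot towards the back and, 42 in front of the centre, the lock: a brass plug in a steel rose 39 across. The lid itself is not moved.
- keyway (a point): Centre of the keyway's mouth, level with the lock's face, 112 above the worktop; z up, x along the slot; turns with the plug. Slot 14 (x) x 4.8 (y), 34 deep, mouth bevelled to 17 x 7.8. The key goes straight down, either way round, until its shoulder is on the face.
- wafers: The lock's three sticky pins (square-edged 3 mm wafers); origin mid-slot at the middle one. They stick out 3.2 to 3.6 into the slot from alternate ends, 6 (+x end), 13 (-x) and 20 (+x) below its face. A centred blade stalls on each. Eased off, rocked 2 to 3 along the slot away from that end and lowered again, it passes, pushing earlier ones aside (6 N each; they stay). A weak grip lets the key swing.
- lock (a joint): Angle of the plug, rad: 0 at rest, growing CLOCKWISE seen from above, stop at 1.75. A weak spring (0.015 Nm at rest, 0.055 Nm at a quarter turn) turns it back to 0. The blade has about 0.15 rad of play, so turn the key a little more than a quarter, about 1.65 rad; the bolt is clear from 1.25.
- pantry_key: square-bowed key for another lock, standing in the block. Not part of the job.
- shed_key: narrow oblong-bowed key for another lock, standing in the block. Not part of the job.
- honey_jar: jar of honey, 72 across, 95 tall. Not part of the job.
- tin: food tin, 72 across, 100 tall. Not part of the job.
- mug: white mug, 82 across, 90 tall. Not part of the job.
- spoon: wooden spoon, 200 long, lying flat. Not part of the job.
- saucer: white saucer, 120 across, 16 tall. Not part of the job.

How it is judged (in metres and radians):
On the way, in this order (a step that is already met when the one before it is completed fails the run):
1. the key is fully home in the lock, before it is turned (z of key_shoulder in the frame of keyway below 0.003 m and distance between key_shoulder and keyway below 0.005 m and angle between the z axis of key_shoulder and the z axis of keyway, either way round below 0.12 rad and angle between the x axis of key_shoulder and the x axis of keyway, either way round below 0.3 rad and value of joint lock below 0.5 rad), for 0.1 s.
2. the key, fully home, is turned a quarter clockwise (z of key_shoulder in the frame of keyway below 0.003 m and distance between key_shoulder and keyway below 0.005 m and angle between the z axis of key_shoulder and the z axis of keyway, either way round below 0.12 rad and angle between the x axis of key_shoulder and the x axis of keyway, either way round below 0.3 rad and value of joint lock above 1.25 rad), for 0.3 s.
At the end, for the whole second after the job is handed in: the key's shoulder is within 3 mm of the lock's face and its blade upright in the keyway, the plug stands turned at least 1.25 rad (72 degrees) clockwise, and the gripper holds the key there (all of step 2 and contact force between the fingers and box_key above 1 N); the arm keeps its last pose, push and grip.
It fails at once if the key was forced: it pressed on the pins with more than 35 N (contact force between box_key and wafers above 35 N).
It fails at once if another key or a kitchen thing was moved more than 30 mm (distance of any of pantry_key, shed_key, honey_jar, tin, mug, spoon, saucer from where it was at the start of the episode above 0.03 m).
It also fails if it takes over 64 s, if anything falls off the work surface, if the arm or the gripper's body presses on something with over 40 N, if the wrist force passes 120 N, or if a joint passes its speed limit or range.

### The arm

A 7-joint arm with a two-finger parallel gripper is mounted at the origin on the work surface. World frame = base frame: x ahead of the robot, y to its left, z up, the work surface at z = 0. Lengths are in m, angles in degrees, forces in N, time in s.
With the tool pointing down it reaches from about 0.35 to 0.9 m from the base axis. Payload 8.1 kg.
Tool frame: the origin (TCP) lies midway between the tips of the shut fingers; the grasp point (between the pads) lies 19 mm behind it; z points along the fingers, y is the line along which they close (so a half turn about z gives the same grasp; the last joint's range is limited). The gripper opens to 92 mm and grips with 3 to 60 N. Pads are 19 mm wide; open, the fingers measure 130 mm over their backs; the gripper's body (75 mm by 190 mm) begins 47 mm behind the grasp point.
Start: joints at [-5.879, 24.895, 1.432, 90.138, -0.665, 64.973, -4.303], TCP at [0.625, -0, 0.227] pointing down, gripper open.
Joint ranges: [-149.89, 149.89], [-25.12, 119.58], [-72.63, 75.52], [4.76, 147.25], [-75.54, 255.54], [6.69, 114.76], [-157.13, 157.13]. Speed limits (degrees/s): [127.2, 127.2, 172.46, 172.46, 180, 180, 180].

### API

Orientations are given as [roll, pitch, yaw] about the fixed x, y, z axes, in that order (R = Rz(yaw) Ry(pitch) Rx(roll)).
In Python, from rig import arm gives the robot as it stands. The module is installed in compiled form; this text tells all that it offers.
- The arm moves only by the shell command python3 -m crank 'ROWS' [FORCE]. ROWS is JSON, one flat list of numbers, 7 for each row, row after row: the opening, from 0 (shut) to 1 (fully open), then the shift along the tool's x, y, z in m, then the turn, a rotation vector about the tool's x, y, z in rad. In form: [claw, tx, ty, tz, wx, wy, wz, claw, tx, ty, tz, wx, wy, wz, ...]. A call has exactly 10 rows; each row shifts and turns the commanded pose from where the row before left it, along the tool's axes as they then stand; what a row does not reach is not made up. A row lasts 1/12 s, in which the tool goes at most 41.7 mm and 7.16 degrees, less where a joint would pass 70% of its speed; a pose out of reach is approached as far as the arm can. A call is refused whole if a number of a shift passes 0.0417 or a number of a turn 0.125, either way. A call with a gripper value outside its range is refused whole. The fingers move at their own pace and stop on an object; FORCE is the grip in N (left out, the last holds). Time passes only in rows, so rows that do not move let the fingers close, or fill a call up. It gives the time, the measured TCP pose, the force, the opening and the grip force at its end, in the units of the state.
- arm.read_state(): the state, without advancing time (a new reading comes with each control period).
- arm.read_camera(name): name is "scene" or "side" or "wrist"; returns (picture, depth): 480x640x3 uint8, red, green, blue; 480x640 float32, m along the optical axis (not along the pixel's ray), 0 where there is no reading.
- arm.camera_model(name): a dict with "camera_matrix" (3x3 intrinsics, pixels), "R" (3x3) and "t" (3): a world point X has camera coordinates R X + t; the wrist camera has in their place "T_tool_cam" (4x4, takes a point from camera to tool coordinates, whose origin is the TCP and whose axes are the flange's). Camera axes: x right, y down, z forward; pixel columns grow to the right and rows downward; lengths in m; the calibration is good to about 2 mm. A picture is of the moment at which its call begins: read the wrist's pose just before it. camera_model takes no time and is no camera call.
- arm.close_job(): hands the job in; it is judged then, once.
The state is a dict: "clock": time; "joint_positions": joint angles; "qvel": joint speeds; "joint_torque": joint torques, N m; "tcp_pos": TCP position; "tcp_rot": TCP orientation; "force": force on the tool from outside, world axes, zero at the start; "wrist_torque": the same for the moment, N m; "finger_gap": opening from 0.0 (shut) to 1.0 (fully open); "grasp_force": force on a finger pad.
Only numpy, scipy, OpenCV 4.12 (cv2) and the standard library are available. Lean on these libraries where they do the work, as an engineer would, in place of code of your own. Each camera call takes 0.05 s, during which the arm holds its last target. There are 200 camera calls.

## Working session

There is one attempt and no reset: what is moved stays moved. The work goes in short steps, Python scripts to look and compute and a shell command to move; the robot and the scene stay as the last step left them, time stands still between calls to the robot, and variables do not carry over. Pictures are saved under pics/ and viewed, at most 10 in all, crops included, and the job is handed in when it is done.

```bash
mkdir -p pics; cat > h.py <<'E'
import numpy as np, cv2
from rig import arm
from scipy.spatial.transform import Rotation as R
def pose():
    s=arm.read_state(); return np.array(s["tcp_pos"]), R.from_euler('xyz',s["tcp_rot"],degrees=True).as_matrix(), s
def cam(name):
    m=arm.camera_model(name); K=np.array(m["camera_matrix"])
    if "R" in m:
        Rm=np.array(m["R"]); return K, Rm.T, -Rm.T@np.array(m["t"])
    p,Rt,_=pose(); T=np.array(m["T_tool_cam"]); return K, Rt@T[:3,:3], p+Rt@T[:3,3]
def ray(c,uv,z):
    K,Rw,o=c; d=Rw@np.linalg.solve(K,[uv[0],uv[1],1.]); return o+d*(z-o[2])/d[2]
def grab(name,fn):
    c=cam(name); im,d=arm.read_camera(name); cv2.imwrite('pics/'+fn,im[:,:,::-1]); return c,im,d
E
python3 - <<'E'
from h import *
s=arm.read_state(); print(s)
import pickle
for n in("scene","wrist","side"):
    c,im,d=grab(n,n+"0.png"); pickle.dump((c,im,d),open(n+'0.pkl','wb')); print(n,c[2],c[1][:,2],c[0][0,0])
E
```

```text
{'clock': 0.0, 'joint_positions': array([-5.87882066, 24.93726599,  1.42942321, 90.18876776, -0.66352628,
       64.97213287, -4.30456567]), 'qvel': array([-0.01908781,  0.10002743, -0.09136857,  0.06362548,  0.15177095,
        0.02704935, -0.06634819]), 'joint_torque': array([ 3.89017032e-04, -6.67853522e+01,  9.84863900e-01, -3.14464223e+01,
       -6.05165795e-02,  4.27553023e-02,  1.12382318e-04]), 'tcp_pos': array([ 6.24497014e-01, -4.57314185e-05,  2.25938103e-01]), 'tcp_rot': array([-1.79910529e+02,  8.59078783e-03,  8.99963906e+01]), 'force': array([-0.50139221,  0.13060161,  0.26269092]), 'wrist_torque': array([ 0.00806808, -0.03152707,  0.00070439]), 'grasp_force': 0.0, 'finger_gap': 1.0009914232138755}
scene [ 0.8444738  -0.50016935  0.77658499] [-0.27842916  0.61611997 -0.73679942] 454.3883714800375
wrist [0.62394854 0.06603025 0.38395597] [-2.90535423e-04 -2.46366269e-01 -9.69176752e-01] 376.18119682941943
side [ 0.3878352  -0.68530112  0.66904699] [ 0.19074516  0.76101905 -0.62005345] 484.372511876561
```

View pics/scene0.png

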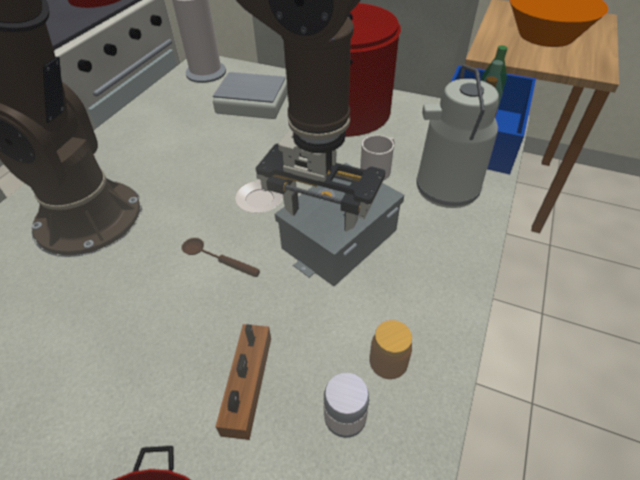

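View pics/wrist0.png

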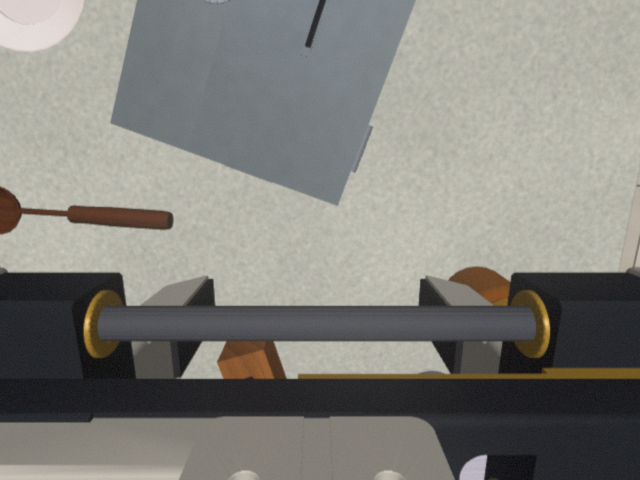

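The scene view shows the key block at about (245,380), with its keys at (250,335), (242,365) and (234,401). The grey box is under the gripper, near (340,225). The wrist view shows the box's lid at its top. Next I'll zoom in on the keys.

```bash
python3 - <<'E'
from h import *
a=cv2.imread('pics/scene0.png')[310:450,200:290]; b=cv2.imread('pics/side0.png')
a=cv2.resize(a,None,fx=4,fy=4,interpolation=cv2.INTER_CUBIC)[:560]
b=cv2.resize(b,(400,300)); o=np.zeros((560,770,3),np.uint8); o[:,:360]=a; o[:300,365:765]=b
cv2.imwrite('pics/k.png',o)
E
```

```text
(no output)
```

View pics/k.png

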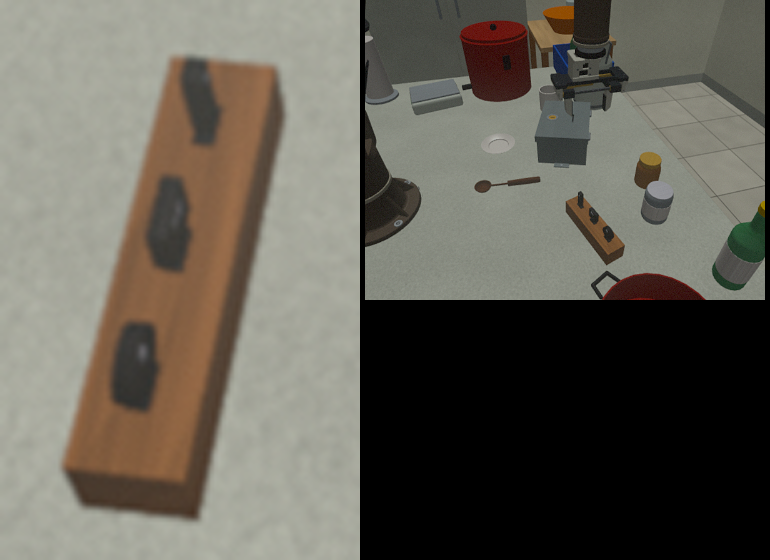

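The scene crop shows three heads, the farthest tall and narrow (oblong). The side view shows the lock's brass at full-size pixel (299,187). Now a side crop for the head shapes, with first positions.

```bash
python3 - <<'E'
from h import *
import pickle
b=cv2.imread('pics/side0.png')
o=np.hstack([cv2.resize(b[290:430,310:430],None,fx=4,fy=4,interpolation=cv2.INTER_CUBIC),cv2.resize(b[150:290,255:330],None,fx=4,fy=4,interpolation=cv2.INTER_CUBIC)])
cv2.imwrite('pics/k2.png',o)
for n in('scene','side'):
    c,im,d=pickle.load(open(n+'0.pkl','rb'))
    hsv=cv2.cvtColor(im,cv2.COLOR_RGB2HSV); H,S,V=cv2.split(hsv)
    m=((H<18)&(S>90)&(V>60)).astype(np.uint8)
    # dark heads
    k,l,st,ce=cv2.connectedComponentsWithStats(((V<75)&(S<110)).astype(np.uint8))
    reg=(slice(310,450),slice(200,290)) if n=='scene' else (slice(290,430),slice(310,430))
    for i in range(1,k):
        if 30<st[i,4]<1500 and reg[0].start<ce[i][1]<reg[0].stop and reg[1].start<ce[i][0]<reg[1].stop:
            print(n,'dark',ce[i].round(1),st[i],ray(c,ce[i],.069).round(4))
    k,l,st,ce=cv2.connectedComponentsWithStats(((H>15)&(H<32)&(S>120)&(V>80)).astype(np.uint8))
    for i in range(1,k):
        if 10<st[i,4]<600: print(n,'brass',ce[i].round(1),st[i,4],ray(c,ce[i],.112).round(4))
E
```

```text
scene dark [249.7 335.3] [246 326   9  20 103] [ 0.5559 -0.1717  0.069 ]
scene dark [241.8 366.3] [237 355  10  22 157] [ 0.5723 -0.2287  0.069 ]
scene dark [233.3 401.4] [228 391  11  21 182] [ 0.5897 -0.2867  0.069 ]
scene dark [224.8 432. ] [218 428  16   9  70] [ 0.6019 -0.333   0.069 ]
scene brass [491.6  78.9] 40 [0.8134 0.8064 0.112 ]
scene brass [348.3 174.2] 67 [0.5801 0.2579 0.112 ]
scene brass [326.6 193.1] 22 [0.5587 0.1808 0.112 ]
side dark [344.6 319.8] [339 306  11  28 200] [ 0.5579 -0.1719  0.069 ]
side dark [361. 378.] [322 326  93  97 998] [ 0.5486 -0.2859  0.069 ]
side dark [365.4 345.3] [358 332  16  27 279] [ 0.5741 -0.2307  0.069 ]
side dark [388.8 373.6] [380 361  18  27 305] [ 0.5904 -0.2891  0.069 ]
side brass [312.6  20.1] 516 [0.9054 1.4554 0.112 ]
side brass [382.9 118.7] 39 [0.8511 0.4485 0.112 ]
side brass [299.3 187.1] 50 [0.561  0.1759 0.112 ]
side brass [635.3 328.8] 104 [ 0.9579 -0.3365  0.112 ]
```

View pics/k2.png

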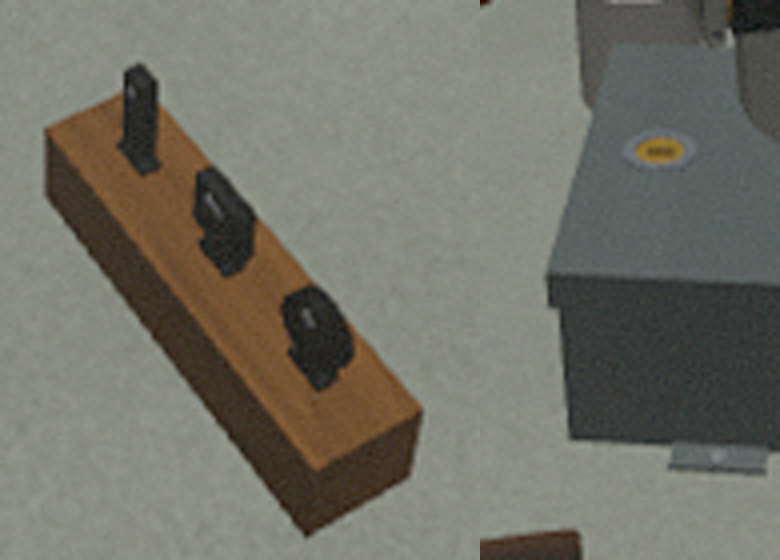

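The round head is in the slot nearest the camera, at about (0.590, -0.288). Slot spacing measures 120.6 mm against the expected 120, so the position holds. The block's x axis points to -74°. The lock is at about (0.560, 0.178). I'll move above the key.

```bash
python3 -m crank '[1,-0.0411,-0.005,0.008,0,0,0,1,-0.0411,-0.005,0.008,0,0,0,1,-0.0411,-0.005,0.008,0,0,0,1,-0.0411,-0.005,0.008,0,0,0,1,-0.0411,-0.005,0.008,0,0,0,1,-0.0411,-0.005,0.008,0,0,0,1,-0.0411,-0.005,0.008,0,0,0,1,0,0,0,0,0,-0.093,1,0,0,0,0,0,-0.093,1,0,0,0,0,0,-0.093]' 60
python3 - <<'E'
from h import *
p,Rt,s=pose(); print(p,s['tcp_rot'],s['joint_positions'].round(1))
grab('wrist','w1.png')
E
```

```text
clock: 0.98
tcp_pos: [0.5897, -0.2854, 0.1706]
tcp_rot: [-179.9, -0.0, 106.1]
force: [0.2, 1.2, -0.3]
finger_gap: 0.998
grasp_force: 0.0
[ 0.58965766 -0.28537277  0.17064155] [-1.79939209e+02 -3.56545428e-02  1.06123419e+02] [20.8 30.4  0.5 89.4 -0.3 60.3 37.5]
```

View pics/w1.png

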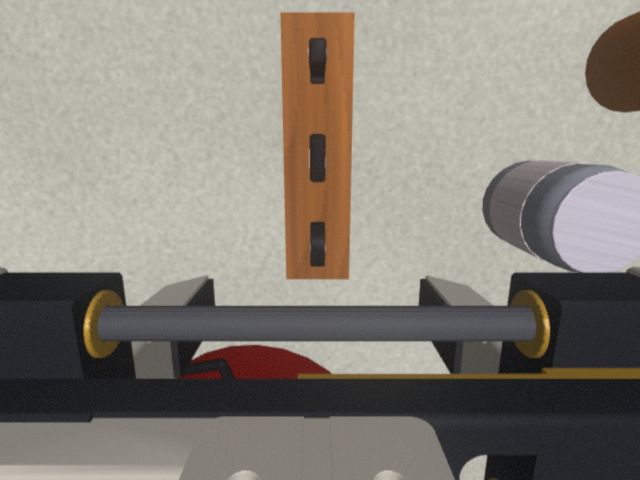

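The wrist view shows the block upright in the picture, with the round key's head at about (317,244). The tin is at the right, at (585,220). I'll work out the offset and the tin's clearance.

```bash
python3 - <<'E'
from h import *
c=cam('wrist'); p,Rt,_=pose(); im=cv2.imread('pics/w1.png')
hsv=cv2.cvtColor(im,cv2.COLOR_BGR2HSV); H,S,V=cv2.split(hsv)
m=((V<70)).astype(np.uint8); m[:,:285]=0; m[:,350:]=0; m[280:]=0
k,l,st,ce=cv2.connectedComponentsWithStats(m)
for i in range(1,k):
    if st[i,4]>100:
        x,y,w,h,_=st[i]
        w_=ray(c,(x+w/2-.5,ce[i][1]),.069); print(st[i],ce[i].round(1),w_.round(4),'tool',(Rt.T@(w_-p)).round(4),'top edge near',[ (Rt.T@(ray(c,(x+w/2,yy),.085)-p)).round(4) for yy in (y,y+h)])
m=((H<18)&(S>90)&(V>60)).astype(np.uint8); m[:,:250]=0; m[:,400:]=0;m[285:]=0
cn=max(cv2.findContours(m,0,2)[0],key=cv2.contourArea)
ap=cv2.approxPolyDP(cn,8,True)[:,0]
for q in ap: print(q,(Rt.T@(ray(c,q,.045)-p)).round(4))
print('tin',(Rt.T@(ray(c,(600,225),.1)-p)).round(3))
E
```

```text
[309  39  17  44 660] [317.   59.8] [ 0.5555 -0.1697  0.069 ] tool [ 0.1202 -0.      0.1019] top edge near [array([0.1281, 0.0002, 0.0859]), array([0.104 , 0.0002, 0.0859])]
[310 134  15  48 664] [317.1 157.4] [ 0.5728 -0.2275  0.069 ] tool [0.0598 0.     0.1019] top edge near [array([0.0744, 0.0003, 0.0859]), array([0.0448, 0.0003, 0.0859])]
[311 222  14  44 571] [317.1 243.7] [ 0.5903 -0.285   0.069 ] tool [-0.0002  0.0004  0.1019] top edge near [array([0.0186, 0.0007, 0.0859]), array([-0.0118,  0.0007,  0.0858])]
[281  13] [ 0.1541 -0.0243  0.1259]
[286 276] [-0.0329 -0.0245  0.1259]
[348 278] [-0.0346  0.0249  0.1258]
[353  13] [0.1541 0.0242 0.1259]
tin [0.02  0.175 0.071]
```

The key is already centred under the tool to within 0.5 mm, and the block edges match its size. I'll descend 120 mm and close.

```bash
python3 -m crank '[1,0,0.0002,0.025,0,0,0,1,0,0.0002,0.025,0,0,0,1,0,0,0.025,0,0,0,1,0,0,0.02,0,0,0,1,0,0,0.015,0,0,0,1,0,0,0.0095,0,0,0,1,0,0,0,0,0,0,0,0,0,0,0,0,0,0,0,0,0,0,0,0,0,0,0,0,0,0,0]' 60
python3 -m crank '[0,0,0,0,0,0,0,0,0,0,0,0,0,0,0,0,0,0,0,0,0,0,0,0,0,0,0,0,0,0,0,0,0,0,0,0,0,0,-0.01,0,0,0,0,0,0,-0.02,0,0,0,0,0,0,-0.03,0,0,0,0,0,0,-0.03,0,0,0,0,0,0,-0.03,0,0,0]'
```

```text
clock: 1.87
tcp_pos: [0.5917, -0.2845, 0.0532]
tcp_rot: [179.9, 0.1, 106.0]
force: [0.2, 0.8, -0.1]
finger_gap: 0.833
grasp_force: 0.0
clock: 2.7
tcp_pos: [0.5906, -0.2841, 0.1739]
tcp_rot: [-180.0, -0.0, 106.0]
force: [0.2, 0.5, -0.3]
finger_gap: 0.102
grasp_force: 0.0
```

```bash
python3 - <<'E'
from h import *
p,Rt,s=pose(); print(p,s['finger_gap'],s['grasp_force'],s['force'])
c,im,d=grab('wrist','w2.png'); a=im[100:400,150:500,::-1]
c,im,d=grab('side','s2.png'); b=im[230:430,300:450,::-1]
o=np.zeros((450,780,3),np.uint8);o[:300,:350]=a;b=cv2.resize(b,None,fx=2.2,fy=2.2);o[:b.shape[0],360:360+b.shape[1]]=b
cv2.imwrite('pics/c2.png',o)
E
```

```text
[ 0.59055796 -0.28413351  0.17389514] 0.10161028988102708 0.0 [ 0.21015522  0.53967714 -0.34853996]
```

View pics/c2.png

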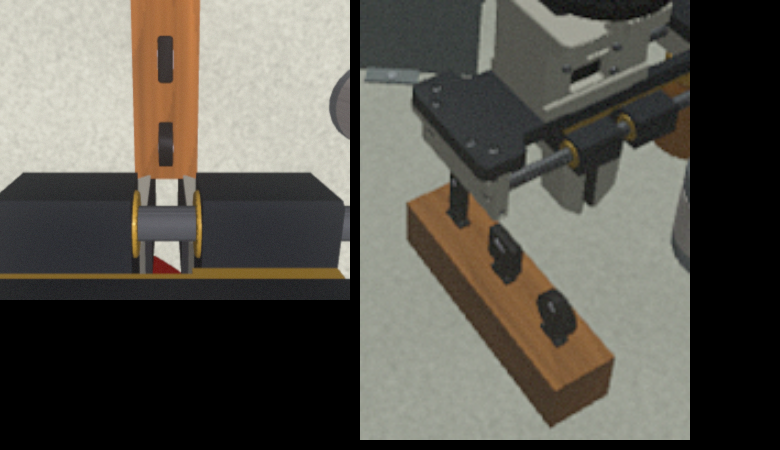

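The key is still upright in its slot: I lifted before the fingers finished closing. I'll open part way, go back down, and give the fingers more time.

```bash
python3 -m crank '[0.5,-0.0008,-0.0005,0,0,0,0,0.5,0,0,0,0,0,0,0.5,0,0,0,0,0,0,0.5,0,0,0.025,0,0,0,0.5,0,0,0.03,0,0,0,0.5,0,0,0.03,0,0,0,0.5,0,0,0.025,0,0,0,0.5,0,0,0.0125,0,0,0,0.5,0,0,0,0,0,0,0,0,0,0,0,0,0]' 60
python3 -m crank '[0,0,0,0,0,0,0,0,0,0,0,0,0,0,0,0,0,0,0,0,0,0,0,0,0,0,0,0,0,0,0,0,0,0,0,0,0,0,0,0,0,0,0,0,0,0,0,0,0,0,0,0,0,0,0,0,0,0,0,0,0,0,0,0,0,0,0,0,0,0]'
```

```text
clock: 3.63
tcp_pos: [0.5898, -0.2849, 0.0484]
tcp_rot: [-179.9, -0.1, 106.0]
force: [-0.3, -0.3, -0.9]
finger_gap: 0.467
grasp_force: 0.0
clock: 4.47
tcp_pos: [0.5906, -0.2851, 0.0496]
tcp_rot: [180.0, 0.0, 106.0]
force: [-0.4, 0.6, 3.5]
finger_gap: 0.107
grasp_force: 60.0
```

Gripped with 60 N at an opening of 0.107, about 10 mm. Now I'll lift and carry the key to just short of the lock.

```bash
python3 -m crank '[0,0,0,-0.01,0,0,0,0,0,0,-0.015,0,0,0,0,0,0,-0.02,0,0,0,0,0,0,-0.03,0,0,0,0,0,0,-0.035,0,0,0,0,0,0,-0.035,0,0,0,0,0.02,0.005,0,0,0,0,0,0.035,0.009,0,0,0,0,0,0.038,0.01,0,0,0,0,0,0.038,0.01,0,0,0,0]' 60
python3 -m crank '[0,0.038,0.01,0,0,0,0,0,0.038,0.01,0,0,0,0,0,0.038,0.01,0,0,0,0,0,0.038,0.01,0,0,0,0,0,0.038,0.01,0,0,0,0,0,0.038,0.01,0,0,0,0,0,0.015,0.004,0,0,0,0,0,0.01,0,0,0,0,0,0,0,0,0,0,0,0,0,0,0,0,0,0,0]'
python3 - <<'E'
from h import *
p,Rt,s=pose(); print(p,s['tcp_rot'],s['finger_gap'],s['grasp_force'],s['force'],s['joint_positions'].round(1))
grab('wrist','w3.png')
E
```

```text
clock: 5.3
tcp_pos: [0.5868, -0.1489, 0.1953]
tcp_rot: [180.0, 0.0, 105.9]
force: [0.8, 0.3, 0.2]
finger_gap: 0.101
grasp_force: 60.0
clock: 6.13
tcp_pos: [0.579, 0.1097, 0.1946]
tcp_rot: [-180.0, 0.1, 105.9]
force: [0.8, -0.1, -0.2]
finger_gap: 0.101
grasp_force: 60.0
[0.57898256 0.10970964 0.19460313] [-1.79986983e+02  5.93958402e-02  1.05945442e+02] 0.10121764272911837 59.99968707561493 [ 0.78465542 -0.09174383 -0.21050972] [-12.5  23.4  -4.8  97.3   2.3  59.3  -2.1]
```

View pics/w3.png

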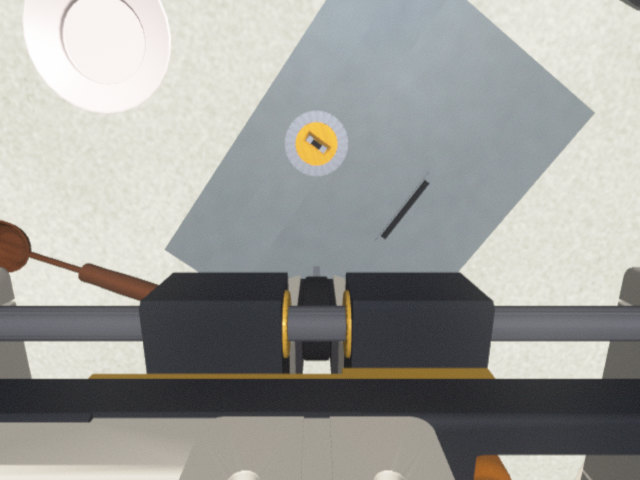

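The wrist view shows the lock's rose centred at about (317,143). Its slot runs from upper left to lower right, and the key's blade tip is at about (317,270). I'll measure the lock's centre and the slot's direction.

```bash
python3 - <<'E'
from h import *
c=cam('wrist'); p,Rt,_=pose(); im=cv2.imread('pics/w3.png')
H,S,V=cv2.split(cv2.cvtColor(im,cv2.COLOR_BGR2HSV))
f=lambda u:(Rt.T@(ray(c,u,.112)-p))
m=((H>12)&(H<35)&(S>110)&(V>90)).astype(np.uint8); m[:100]=0;m[185:]=0;m[:,:280]=0;m[:,355:]=0
cn=np.vstack(cv2.findContours(m,0,1)[0]); hull=cv2.convexHull(cn); e=cv2.fitEllipse(hull); print('brass',e,f(e[0]).round(4),ray(c,e[0],.112).round(4))
fill=np.zeros_like(m); cv2.fillConvexPoly(fill,hull,1); fill=cv2.erode(fill,np.ones((5,5)))
s=(fill>0)&(m==0); ys,xs=np.nonzero(s); P=np.array([f((x,y))[:2] for x,y in zip(xs,ys)])
mu=P.mean(0); w,v=np.linalg.eigh(np.cov((P-mu).T)); d=v[:,1]; print('slot',mu.round(4),len(P),'angle tool deg',np.degrees(np.arctan2(d[1],d[0])), np.sqrt(w)*12**.5)
# box lid edges
L=[(165,250),(328,10)]; a,b=[f(u) for u in L]; print('left edge dir',np.degrees(np.arctan2(*(b-a)[[1,0]])))
L=[(593,113),(470,2)]; a,b=[f(u) for u in L]; print('edge dir',np.degrees(np.arctan2(*(b-a)[[1,0]])))
L=[(593,113),(462,270)]; a,b=[f(u) for u in L]; print('edge dir',np.degrees(np.arctan2(*(b-a)[[1,0]])))
L=[(384,237),(427,182)]; a,b=[f(u) for u in L]; print('coin dir',np.degrees(np.arctan2(*(b-a)[[1,0]])))
cv2.imwrite('pics/lk.png',cv2.resize(im[95:190,270:365],None,fx=6,fy=6,interpolation=cv2.INTER_CUBIC))
E
```

```text
brass ((315.9541931152344, 143.38250732421875), (41.389156341552734, 42.7077751159668), 173.96961975097656) [ 0.0687 -0.0007  0.0825] [0.5598 0.1745 0.112 ]
slot [ 0.0685 -0.0006] 142 angle tool deg 125.90590676656724 [0.00393674 0.01503255]
left edge dir 36.99943288274768
edge dir -53.53306484513557
edge dir -145.12371105697414
coin dir 35.57367243244083
```

View pics/lk.png

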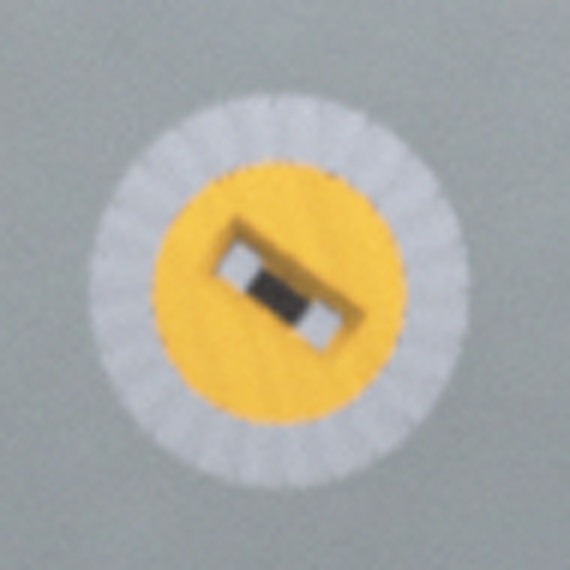

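The slot runs at -54° in tool axes, and the box edges agree (-53.5° and 36+90°). The coin slot lies towards tool angle 126°, so the keyway's +x will be tool -x after I turn by -54°. I'll turn, move over the lock and come down to a near hover.

```bash
python3 -m crank '[0,0,0,0,0,0,-0.118,0,0,0,0,0,0,-0.118,0,0,0,0,0,0,-0.118,0,0,0,0,0,0,-0.118,0,0,0,0,0,0,-0.118,0,0,0,0,0,0,-0.118,0,0,0,0,0,0,-0.118,0,0,0,0,0,0,-0.117,0,0.0204,0.0275,0.015,0,0,0,0,0.0205,0.0276,0.018,0,0,0]' 60
python3 - <<'E'
from h import *
for i in range(3): arm.read_camera('side')
p,Rt,s=pose(); print(p,s['tcp_rot'],s['force'],s['joint_positions'].round(1))
c,im,d=grab('wrist','w4.png')
K,Rw,o=c
for q in [(-.005,0,.035),(.005,0,.035),(0,0,.0046),(0,0,0)]:
    v=Rw.T@(p+Rt@np.array(q)-o); print(q,(K@v/v[2])[:2].round(1))
a=cv2.resize(im[190:310,230:410,::-1],None,fx=3,fy=3,interpolation=cv2.INTER_CUBIC)
c,im,d=grab('scene','s4.png'); b=im[150:260,290:380,::-1]; b=cv2.resize(b,None,fx=2.7,fy=2.7,interpolation=cv2.INTER_CUBIC)
c,im,d=grab('side','t4.png'); e=im[130:230,260:350,::-1]; e=cv2.resize(e,None,fx=2.7,fy=2.7,interpolation=cv2.INTER_CUBIC)
out=np.zeros((580,800,3),np.uint8); out[:360,:540]=a; out[:b.shape[0],545:545+b.shape[1]]=b; out[300:300+e.shape[0],545:545+e.shape[1]]=e
cv2.imwrite('pics/c4.png',out)
E
```

```text
clock: 7.02
tcp_pos: [0.5621, 0.1721, 0.1622]
tcp_rot: [180.0, 0.2, 159.5]
force: [0.2, 1.3, 0.5]
finger_gap: 0.102
grasp_force: 60.0
[0.55799203 0.17723065 0.1601777 ] [-1.79928925e+02 -1.38894157e-01  1.60113840e+02] [0.42785141 0.05217111 0.23887213] [-10.2  26.2 -17.7  99.2   9.3  56.1  38.7]
(-0.005, 0, 0.035) [316.1 283. ]
(0.005, 0, 0.035) [316.1 265.5]
(0, 0, 0.0046) [316.  295.8]
(0, 0, 0) [316.  299.7]
```

View pics/c4.png

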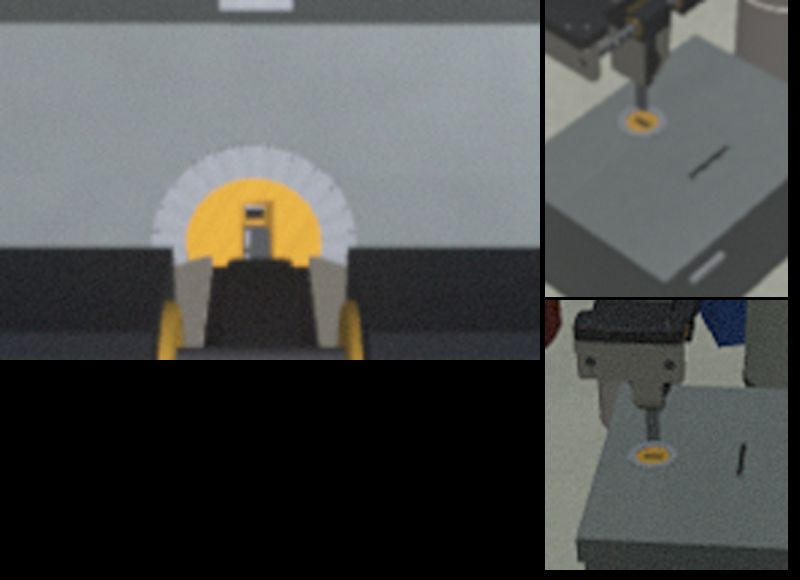

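The wrist view shows the blade (tip at about (315,268)) just above the slot, with the brass centred near (315,272). The scene and side views show the blade upright above the lock. I'll compute the offset between blade and slot.

```bash
python3 - <<'E'
from h import *
c=cam('wrist'); p,Rt,s=pose(); im=cv2.imread('pics/w4.png'); print(p)
H,S,V=cv2.split(cv2.cvtColor(im,cv2.COLOR_BGR2HSV))
f=lambda u,z=.112:(Rt.T@(ray(c,u,z)-p)).round(4)
m=((H>12)&(H<35)&(S>110)&(V>90)).astype(np.uint8); m[:240]=0;m[279:]=0;m[:,:288]=0;m[:,342:]=0
hull=cv2.convexHull(np.vstack(cv2.findContours(m,0,1)[0]))[:,0]
P=np.array([f(q)[:2] for q in hull if q[1]<274]); A=np.c_[2*P,np.ones(len(P))]; x=np.linalg.lstsq(A,(P**2).sum(1),rcond=None)[0]
print('brass centre tool',x[:2],'r',np.sqrt(x[2]+x[:2]@x[:2]))
for r in range(256,280,2): print(r,[ (int(v),int(h)) for v,h in zip(V[r,306:328],S[r,306:328])])
zt=p[2]-.0346
for u in [(311,266),(320,266)]: print(f(u,zt))
E
```

```text
[0.56039192 0.17425704 0.16163122]
brass centre tool [-0.0030746  -0.00117885] r 0.012989524008572405
256 [(228, 177), (232, 176), (231, 177), (230, 175), (232, 174), (230, 173), (229, 175), (225, 182), (224, 175), (223, 178), (220, 177), (220, 175), (219, 177), (220, 175), (219, 179), (224, 179), (228, 176), (230, 180), (231, 174), (231, 173), (232, 176), (231, 177)]
258 [(232, 176), (233, 173), (231, 178), (228, 176), (219, 165), (198, 122), (194, 80), (194, 87), (185, 84), (181, 82), (176, 80), (175, 90), (175, 141), (166, 161), (179, 171), (211, 176), (229, 178), (231, 179), (231, 178), (233, 177), (233, 177), (231, 176)]
260 [(232, 178), (232, 179), (230, 176), (228, 177), (211, 174), (177, 156), (93, 58), (72, 14), (72, 21), (74, 10), (73, 7), (98, 86), (156, 152), (159, 167), (178, 168), (212, 177), (231, 176), (232, 173), (230, 181), (231, 180), (231, 180), (230, 178)]
262 [(234, 177), (234, 177), (232, 177), (227, 175), (212, 178), (183, 170), (120, 134), (112, 121), (109, 122), (115, 120), (117, 118), (126, 136), (156, 159), (159, 165), (176, 164), (211, 176), (231, 177), (
[... 1417 characters left out ...]
67), (125, 6), (106, 17), (99, 13), (94, 11), (97, 13), (96, 16), (96, 13), (101, 33), (148, 138), (205, 178), (228, 177), (227, 174), (226, 177), (225, 176), (226, 182), (227, 177)]
276 [(190, 177), (150, 161), (123, 145), (118, 158), (110, 125), (84, 39), (84, 9), (72, 7), (58, 13), (57, 13), (59, 4), (60, 4), (54, 9), (59, 22), (76, 87), (107, 141), (117, 142), (113, 153), (123, 158), (145, 165), (163, 174), (208, 174)]
278 [(63, 101), (43, 12), (38, 7), (39, 26), (39, 13), (44, 23), (37, 21), (40, 13), (37, 7), (45, 28), (44, 23), (43, 24), (39, 13), (41, 6), (41, 19), (44, 23), (41, 12), (42, 24), (41, 31), (42, 30), (72, 89), (131, 156)]
[ 0.0048 -0.0027  0.0346]
[0.0048 0.0021 0.0346]
```

The arm was still swinging when those pictures were taken, so I'll let it settle and measure again.

```bash
python3 -m crank '[0,0,0,0,0,0,0,0,0,0,0,0,0,0,0,0,0,0,0,0,0,0,0,0,0,0,0,0,0,0,0,0,0,0,0,0,0,0,0,0,0,0,0,0,0,0,0,0,0,0,0,0,0,0,0,0,0,0,0,0,0,0,0,0,0,0,0,0,0,0]'
cat > m.py <<'E'
from h import *
import sys
p,Rt,s=pose(); c,im,d=grab('wrist',sys.argv[1]); im=im[:,:,::-1]; p2,_,_=pose(); print(p,p2,s['tcp_rot'])
H,S,V=cv2.split(cv2.cvtColor(np.ascontiguousarray(im),cv2.COLOR_BGR2HSV))
f=lambda u,z=.112:(Rt.T@(ray(c,u,z)-p))
m=((H>12)&(H<35)&(S>110)&(V>90)).astype(np.uint8); m[:230]=0;m[290:]=0;m[:,:270]=0;m[:,360:]=0
k,l,st,ce=cv2.connectedComponentsWithStats(m); m=(l==1+np.argmax(st[1:,4])).astype(np.uint8)
ys,xs=np.nonzero(m); print('bbox',xs.min(),xs.max(),ys.min(),ys.max())
hull=cv2.convexHull(np.vstack(cv2.findContours(m,0,1)[0]))[:,0].astype(float)
hull=hull[hull[:,1]<ys.max()-4]
P=np.array([f(q)[:2] for q in hull]); A=np.c_[2*P,np.ones(len(P))]; x=np.linalg.lstsq(A,(P**2).sum(1),rcond=None)[0]
print('brass centre tool mm',x[:2]*1e3,'r',1e3*np.sqrt(x[2]+x[:2]@x[:2]))
col=V[ys.min()+2:ys.max(),:].astype(int)
for r in range(ys.min()+3,ys.max()-1,3):
    b=np.nonzero(S[r,300:332]<145)[0]+300; 
    if len(b): print(r,b.min(),b.max(),1e3*f((( b.min()+b.max())/2,r))[1].round(4))
E
python3 m.py w5.png
```

```text
clock: 8.15
tcp_pos: [0.5594, 0.1768, 0.1614]
tcp_rot: [-180.0, 0.0, 160.0]
force: [-0.5, -0.7, -0.2]
finger_gap: 0.108
grasp_force: 60.0
[0.55941423 0.17680883 0.16138759] [0.55941472 0.17682154 0.16139866] [-1.79997190e+02  1.01210284e-03  1.60014267e+02]
bbox 292 336 247 278
brass centre tool mm [-0.89771375 -1.33885297] r 12.81401624134867
250 300 331 -0.4
253 330 331 8.200000000000001
256 311 317 -1.2
259 312 316 -1.2
262 311 317 -1.2
265 310 319 -0.9
268 311 319 -0.7
271 310 320 -0.7
274 310 320 -0.7
```

Settled: the lock centre is at tool (-0.9, -1.25) mm, or world (0.5598, 0.1753), which agrees with the earlier look. I'll centre the key, biased +1.5 mm away from the first pin, and come down. A force guard will sit between the small steps.

```bash
cat > g.py <<'E'
# guard: report pose relative to lock (tool axes, mm), shoulder height over face, force in tool axes; fail if too big
from h import *
import sys
p,Rt,s=pose(); L=np.array([.5598,.1753,.112])
q=Rt.T@(p-L)*1e3; F=Rt.T@np.array(s['force']); T=Rt.T@np.array(s['wrist_torque'])
print('  off x%.2f y%.2f | tip depth %.2f | F %s T %s'%(q[0],q[1],-(p[2]-.0346-.112)*1e3,F.round(1),T.round(2)))
sys.exit(np.abs(F).max()>float(sys.argv[1]))
E
python3 -m crank '[0,0.0006,-0.0012,0.003,0,0,0,0,0,0,0.003,0,0,0,0,0,0,0.003,0,0,0,0,0,0,0.002,0,0,0,0,0,0,0.001,0,0,0,0,0,0,0,0,0,0,0,0,0,0,0,0,0,0,0,0,0,0,0,0,0,0,0,0,0,0,0,0,0,0,0,0,0,0]' >/dev/null; python3 g.py 6 &&
python3 -m crank '[0,0,0,0.001,0,0,0,0,0,0,0.001,0,0,0,0,0,0,0.001,0,0,0,0,0,0,0.001,0,0,0,0,0,0,0.001,0,0,0,0,0,0,0,0,0,0,0,0,0,0,0,0,0,0,0,0,0,0,0,0,0,0,0,0,0,0,0,0,0,0,0,0,0,0]' >/dev/null; python3 g.py 6
```

```text
off x1.39 y0.15 | tip depth -2.92 | F [-0.5 -0.2  0.4] T [-0.1  -0.    0.01]
  off x1.39 y0.15 | tip depth -2.92 | F [-0.5 -0.2  0.4] T [-0.1  -0.    0.01]False
False
```

```bash
sed -i 's/sys.exit(np.abs(F).max()>float(sys.argv\[1\]))/sys.exit(int(np.abs(F).max()>float(sys.argv[1])))/' g.py
python3 -m crank '[0,0,0,0.001,0,0,0,0,0,0,0.001,0,0,0,0,0,0,0.001,0,0,0,0,0,0,0.001,0,0,0,0,0,0,0.001,0,0,0,0,0,0,0,0,0,0,0,0,0,0,0,0,0,0,0,0,0,0,0,0,0,0,0,0,0,0,0,0,0,0,0,0,0,0]' >/dev/null; python3 g.py 6 &&
python3 -m crank '[0,0,0,0.001,0,0,0,0,0,0,0.001,0,0,0,0,0,0,0,0,0,0,0,0,0,0,0,0,0,0,0,0,0,0,0,0,0,0,0,0,0,0,0,0,0,0,0,0,0,0,0,0,0,0,0,0,0,0,0,0,0,0,0,0,0,0,0,0,0,0,0]' >/dev/null; python3 g.py 6
```

```text
off x1.44 y0.13 | tip depth 2.12 | F [-0.3 -0.2  0.3] T [-0.09  0.01  0.01]
  off x1.45 y0.13 | tip depth 4.15 | F [-0.4 -0.4  0.4] T [-0.09 -0.04  0.07]
```

The blade entered the mouth without contact. Now I'll rock to +2.3 mm and feel past the first pin.

```bash
python3 -m crank '[0,0.0009,0,0,0,0,0,0,0,0,0,0,0,0,0,0,0,0,0,0,0,0,0,0,0.0005,0,0,0,0,0,0,0.0005,0,0,0,0,0,0,0.0005,0,0,0,0,0,0,0,0,0,0,0,0,0,0,0,0,0,0,0,0,0,0,0,0,0,0,0,0,0,0,0]' >/dev/null; python3 g.py 10 &&
python3 -m crank '[0,0,0,0.0005,0,0,0,0,0,0,0.0005,0,0,0,0,0,0,0.0005,0,0,0,0,0,0,0.0005,0,0,0,0,0,0,0,0,0,0,0,0,0,0,0,0,0,0,0,0,0,0,0,0,0,0,0,0,0,0,0,0,0,0,0,0,0,0,0,0,0,0,0,0,0]' >/dev/null; python3 g.py 10 &&
python3 -m crank '[0,0,0,0.0005,0,0,0,0,0,0,0.0005,0,0,0,0,0,0,0.0005,0,0,0,0,0,0,0.0005,0,0,0,0,0,0,0,0,0,0,0,0,0,0,0,0,0,0,0,0,0,0,0,0,0,0,0,0,0,0,0,0,0,0,0,0,0,0,0,0,0,0,0,0,0]' >/dev/null; python3 g.py 10
```

```text
off x2.25 y0.11 | tip depth 5.70 | F [-1.1  0.5  1.4] T [-0.26 -0.31 -0.02]
  off x2.33 y0.11 | tip depth 7.70 | F [-0.9  1.1  1.5] T [-0.22 -0.5   0.02]
  off x2.32 y0.09 | tip depth 9.71 | F [-1.9 -0.4  0.1] T [-0.18 -0.57  0.02]
```

Past the first pin with no stall. Now I'll move to the other end (tool -x) for the second pin.

```bash
python3 -m crank '[0,-0.0008,0,0,0,0,0,0,-0.0008,0,0,0,0,0,0,-0.0008,0,0,0,0,0,0,-0.0008,0,0,0,0,0,0,-0.0007,0,0,0,0,0,0,-0.0007,0,0,0,0,0,0,0,0,0,0,0,0,0,0,0,0,0,0,0,0,0,0,0,0,0,0,0,0,0,0,0,0]' >/dev/null; python3 g.py 12 &&
python3 -m crank '[0,0,0,0.0005,0,0,0,0,0,0,0.0005,0,0,0,0,0,0,0.0005,0,0,0,0,0,0,0,0,0,0,0,0,0,0,0,0,0,0,0,0,0,0,0,0,0,0,0,0,0,0,0,0,0,0,0,0,0,0,0,0,0,0,0,0,0,0,0,0,0,0,0,0]' >/dev/null; python3 g.py 12 &&
python3 -m crank '[0,0,0,0.0005,0,0,0,0,0,0,0.0005,0,0,0,0,0,0,0.0005,0,0,0,0,0,0,0,0,0,0,0,0,0,0,0,0,0,0,0,0,0,0,0,0,0,0,0,0,0,0,0,0,0,0,0,0,0,0,0,0,0,0,0,0,0,0,0,0,0,0,0,0]' >/dev/null; python3 g.py 12
```

```text
off x2.32 y0.09 | tip depth 9.71 | F [-1.9 -0.4  0.1] T [-0.18 -0.57  0.02]
  off x2.37 y0.08 | tip depth 11.22 | F [-1.9  1.2  0.1] T [-0.16 -0.65 -0.  ]
  off x2.27 y0.24 | tip depth 12.03 | F [-0.8 -1.5 -6.7] T [ 0.17 -0.24  0.04]$: bad value
```

The first of those calls was refused because I miscounted a row, so the key went straight down and stalled lightly on pin 2 (6.7 N, as expected at 12 mm). I'll ease up 2 mm and shift across.

```bash
python3 -m crank '[0,0,0,-0.001,0,0,0, 0,0,0,-0.001,0,0,0, 0,-0.0008,0,0,0,0,0, 0,-0.0008,0,0,0,0,0, 0,-0.0008,0,0,0,0,0, 0,-0.0008,0,0,0,0,0, 0,-0.0007,0,0,0,0,0, 0,-0.0007,0,0,0,0,0, 0,0,0,0,0,0,0, 0,0,0,0,0,0,0]' | tail -1; python3 g.py 12
```

```text
grasp_force: 60.0
  off x-0.25 y0.05 | tip depth 11.18 | F [ 5.7  0.4 -1.8] T [ 0.07  1.42 -0.01]
```

The arm is compliant, at about 3 N/mm. I'll push a little further so pin 1 yields.

```bash
python3 -m crank '[0,-0.0005,0,0,0,0,0, 0,-0.0005,0,-0.0005,0,0,0, 0,-0.0005,0,0,0,0,0, 0,-0.0005,0,0,0,0,0, 0,-0.0005,0,0,0,0,0, 0,0,0,0,0,0,0, 0,0,0,0,0,0,0, 0,0,0,0,0,0,0, 0,0,0,0,0,0,0, 0,0,0,0,0,0,0]' | tail -1; python3 g.py 15
```

```text
grasp_force: 60.0
  off x-2.11 y-0.04 | tip depth 11.00 | F [ 6.4 -0.   0.1] T [-0.01  1.75 -0.01]
```

```bash
python3 -m crank '[0,0,0,0.0005,0,0,0, 0,0,0,0.0005,0,0,0, 0,0,0,0.0005,0,0,0, 0,0,0,0.0005,0,0,0, 0,0,0,0,0,0,0, 0,0,0,0,0,0,0, 0,0,0,0,0,0,0, 0,0,0,0,0,0,0, 0,0,0,0,0,0,0, 0,0,0,0,0,0,0]' | tail -1; python3 g.py 12 && python3 -m crank '[0,0,0,0.0005,0,0,0, 0,0,0,0.0005,0,0,0, 0,0,0,0.0005,0,0,0, 0,0,0,0.0005,0,0,0, 0,0,0,0,0,0,0, 0,0,0,0,0,0,0, 0,0,0,0,0,0,0, 0,0,0,0,0,0,0, 0,0,0,0,0,0,0, 0,0,0,0,0,0,0]' | tail -1; python3 g.py 12
```

```text
grasp_force: 60.0
  off x-2.10 y0.28 | tip depth 12.84 | F [ 6.8 -0.4 -1.2] T [-0.21  1.76  0.03]
grasp_force: 60.0
  off x-2.09 y0.43 | tip depth 14.72 | F [ 8.8  0.9 -2.2] T [-0.19  1.83 -0.02]
```

Past pin 2. I'll go down to 17 mm, then move across to +x for pin 3.

```bash
python3 -m crank '[0,0,0,0.0005,0,0,0, 0,0,0,0.0005,0,0,0, 0,0,0,0.0005,0,0,0, 0,0,0,0.0005,0,0,0, 0,0,0,0,0,0,0, 0,0,0,0,0,0,0, 0,0,0,0,0,0,0, 0,0,0,0,0,0,0, 0,0,0,0,0,0,0, 0,0,0,0,0,0,0]' | tail -1; python3 g.py 12 && python3 -m crank '[0,0.001,0,0,0,0,0, 0,0.001,0,0,0,0,0, 0,0.001,0,0,0,0,0, 0,0.001,0,0,0,0,0, 0,0.001,0,0,0,0,0, 0,0.001,0,0,0,0,0, 0,0.001,0,0,0,0,0, 0,0.001,0,0,0,0,0, 0,0.001,0,0,0,0,0, 0,0,0,0,0,0,0]' | tail -1; python3 g.py 12
```

```text
grasp_force: 60.0
  off x-2.11 y0.44 | tip depth 16.76 | F [ 7.   0.9 -0.2] T [-0.18  1.82  0.01]
grasp_force: 60.0
  off x2.27 y-0.08 | tip depth 15.86 | F [-5.2  0.4  4.1] T [-0.3  -1.49  0.  ]
```

```bash
python3 -m crank '[0,0.0003,0,0,0,0,0, 0,0,0,0,0,0,0, 0,0,0,0.0005,0,0,0, 0,0,0,0.0005,0,0,0, 0,0,0,0.0005,0,0,0, 0,0,0,0,0,0,0, 0,0,0,0,0,0,0, 0,0,0,0,0,0,0, 0,0,0,0,0,0,0, 0,0,0,0,0,0,0]' | tail -1; python3 g.py 12 && python3 -m crank '[0,0,0,0.0005,0,0,0, 0,0,0,0.0005,0,0,0, 0,0,0,0.0005,0,0,0, 0,0,0,0.0005,0,0,0, 0,0,0,0,0,0,0, 0,0,0,0,0,0,0, 0,0,0,0,0,0,0, 0,0,0,0,0,0,0, 0,0,0,0,0,0,0, 0,0,0,0,0,0,0]' | tail -1; python3 g.py 12
```

```text
grasp_force: 60.0
  off x2.35 y0.18 | tip depth 16.88 | F [-5.  -0.7 -0.1] T [-0.08 -1.48  0.02]
grasp_force: 60.0
  off x2.40 y0.27 | tip depth 18.97 | F [-5.1  0.4  0.3] T [-0.24 -1.5   0.01]
```

```bash
python3 -m crank '[0,0,0,0.0005,0,0,0, 0,0,0,0.0005,0,0,0, 0,0,0,0.0005,0,0,0, 0,0,0,0,0,0,0, 0,0,0,0,0,0,0, 0,0,0,0,0,0,0, 0,0,0,0,0,0,0, 0,0,0,0,0,0,0, 0,0,0,0,0,0,0, 0,0,0,0,0,0,0]' | tail -1; python3 g.py 12 && python3 -m crank '[0,0,0,0.0005,0,0,0, 0,0,0,0.0005,0,0,0, 0,0,0,0.0005,0,0,0, 0,0,0,0,0,0,0, 0,0,0,0,0,0,0, 0,0,0,0,0,0,0, 0,0,0,0,0,0,0, 0,0,0,0,0,0,0, 0,0,0,0,0,0,0, 0,0,0,0,0,0,0]' | tail -1; python3 g.py 12
```

```text
grasp_force: 60.0
  off x2.39 y0.31 | tip depth 20.43 | F [-5.   1.   0.2] T [-0.2  -1.42 -0.04]
grasp_force: 60.0
  off x2.37 y0.32 | tip depth 21.93 | F [-5.8 -0.2  0.6] T [-0.3  -1.48  0.03]
```

Past all three pins. Next I'll go deeper, recentre, and descend to the shoulder.

```bash
python3 -m crank '[0,0,0,0.0005,0,0,0, 0,0,0,0.0005,0,0,0, 0,0,0,0.0005,0,0,0, 0,0,0,0.0005,0,0,0, 0,-0.0008,0,0,0,0,0, 0,-0.0008,0,0,0,0,0, 0,-0.0008,0,0,0,0,0, 0,-0.0008,0,0,0,0,0, 0,0,0,0,0,0,0, 0,0,0,0,0,0,0]' | tail -1; python3 g.py 12 && python3 -m crank '[0,-0.0008,0,0,0,0,0, 0,-0.0007,0,0.0005,0,0,0, 0,0,0,0.0005,0,0,0, 0,0,0,0.0005,0,0,0, 0,0,0,0.0005,0,0,0, 0,0,0,0.0005,0,0,0, 0,0,0,0,0,0,0, 0,0,0,0,0,0,0, 0,0,0,0,0,0,0, 0,0,0,0,0,0,0]' | tail -1; python3 g.py 12
```

```text
grasp_force: 60.0
  off x1.81 y-0.06 | tip depth 24.93 | F [-1.  -0.  -0.7] T [-0.13 -0.25 -0.06]
grasp_force: 60.0
  off x1.20 y0.18 | tip depth 27.67 | F [ 5.   0.1 -0.5] T [-0.19  1.35  0.02]
```

```bash
python3 -m crank '[0,-0.0004,0,0.0005,0,0,0, 0,-0.0004,0,0.0005,0,0,0, 0,-0.0004,0,0.0005,0,0,0, 0,0,0,0.0005,0,0,0, 0,0,0,0,0,0,0, 0,0,0,0,0,0,0, 0,0,0,0,0,0,0, 0,0,0,0,0,0,0, 0,0,0,0,0,0,0, 0,0,0,0,0,0,0]' | tail -1; python3 g.py 12 && python3 -m crank '[0,0,0,0.0005,0,0,0, 0,0,0,0.0005,0,0,0, 0,0,0,0.0005,0,0,0, 0,0,0,0.0005,0,0,0, 0,0,0,0,0,0,0, 0,0,0,0,0,0,0, 0,0,0,0,0,0,0, 0,0,0,0,0,0,0, 0,0,0,0,0,0,0, 0,0,0,0,0,0,0]' | tail -1; python3 g.py 12
```

```text
grasp_force: 60.0
  off x0.10 y0.19 | tip depth 29.80 | F [4.9 1.1 0.1] T [-0.22  1.37 -0.01]
grasp_force: 60.0
  off x0.00 y0.33 | tip depth 30.18 | F [ 10.5  -3.4 -15.4] T [0.59 2.21 0.02]
```

The shoulder is on the face: depth is 30.2 mm, with 15 N downward. I'll relieve the side load, check, then start the clockwise turn.

```bash
python3 -m crank '[0,0.0005,0,0,0,0,0, 0,0.0005,0,0,0,0,0, 0,0.0005,0,0,0,0,0, 0,0.0005,0,0,0,0,0, 0,0,0,0,0,0,0, 0,0,0,0,0,0,0, 0,0,0,0,0,0,0, 0,0,0,0,0,0,0, 0,0,0,0,0,0,0, 0,0,0,0,0,0,0]' | tail -1; python3 g.py 30
python3 - <<'E'
from h import *
print(arm.read_state()['joint_positions'].round(1))
c,im,d=grab('scene','s6.png'); b=im[130:220,290:390,::-1]; b=cv2.resize(b,None,fx=4,fy=4,interpolation=cv2.INTER_CUBIC)
c,im,d=grab('side','t6.png'); e=im[130:220,250:350,::-1]; e=cv2.resize(e,None,fx=4,fy=4,interpolation=cv2.INTER_CUBIC)
cv2.imwrite('pics/c6.png',np.hstack([b,e]))
E
```

```text
grasp_force: 60.0
  off x0.19 y0.30 | tip depth 30.14 | F [  3.   -1.8 -10. ] T [0.39 0.9  0.01]
[-10.6  29.  -17.1 101.9  10.6  50.7  37.6]
```

View pics/c6.png

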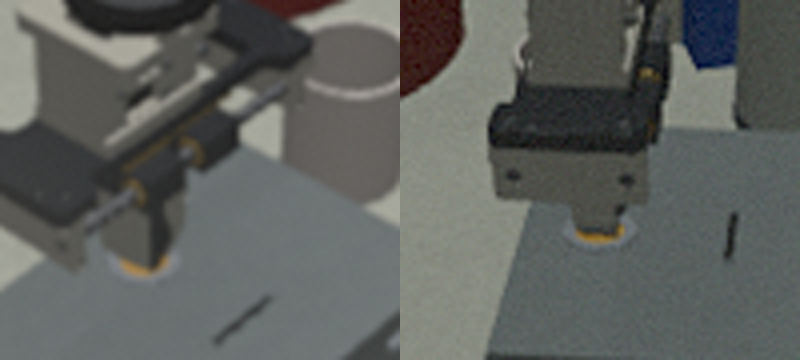

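The key is fully down: the fingertips sit right on the lock's rose in both views, at about (140,265) and (600,235). The gripper body clears the mug. Now I'll turn clockwise, which is + about tool z.

```bash
python3 -m crank '[0,0,0,0,0,0,0.08, 0,0,0,0,0,0,0.08, 0,0,0,0,0,0,0.08, 0,0,0,0,0,0,0.08, 0,0,0,0,0,0,0.08, 0,0,0,0,0,0,0.08, 0,0,0,0,0,0,0.08, 0,0,0,0,0,0,0.08, 0,0,0,0,0,0,0.08, 0,0,0,0,0,0,0.08]' | sed -n 3p; python3 g.py 20 && python3 -m crank '[0,0,0,0,0,0,0.09, 0,0,0,0,0,0,0.09, 0,0,0,0,0,0,0.09, 0,0,0,0,0,0,0.09, 0,0,0,0,0,0,0.09, 0,0,0,0,0,0,0.09, 0,0,0,0,0,0,0.09, 0,0,0,0,0,0,0.09, 0,0,0,0,0,0,0.08, 0,0,0,0,0,0,0.05]' | sed -n 3p; python3 g.py 20; python3 -m crank '[0,0,0,0,0,0,0, 0,0,0,0,0,0,0, 0,0,0,0,0,0,0, 0,0,0,0,0,0,0, 0,0,0,0,0,0,0, 0,0,0,0,0,0,0, 0,0,0,0,0,0,0, 0,0,0,0,0,0,0, 0,0,0,0,0,0,0, 0,0,0,0,0,0,0]'; python3 g.py 20
```

```text
tcp_rot: [179.9, 0.0, 114.0]
  off x0.45 y0.72 | tip depth 30.12 | F [ 2.  -2.1 -8. ] T [0.33 0.31 0.05]
tcp_rot: [179.9, -0.1, 65.2]
  off x0.94 y0.42 | tip depth 30.10 | F [ 0.1 -0.8 -7.3] T [ 0.26 -0.07 -0.08]
clock: 29.97
tcp_pos: [0.5606, 0.176, 0.1165]
tcp_rot: [179.9, -0.1, 65.5]
force: [-1.5, 0.4, 6.2]
finger_gap: 0.105
grasp_force: 60.0
  off x0.93 y0.43 | tip depth 30.09 | F [-0.3 -1.5 -6.2] T [ 0.3  -0.01 -0.05]
```

Turned 1.65 rad. The wrist feels -0.05 Nm, which matches the lock's spring at a quarter turn. The key is still home at 30.1 mm with 6 N down and a 60 N grip, so I'll hand in.

```bash
python3 -c "
from rig import arm
print(arm.close_job())"
```

```text
the job is handed in; nothing more can be done
None
```

I've handed the job in: the round-headed key is fully home, turned about 1.65 rad clockwise and still gripped at 60 N; the hand-in gave no verdict, and I inferred the turn from the wrist's rotation and the spring's torque.

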